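# Crank the calorimeter out to its station flag

### The arm

A 6-joint arm with a two-finger parallel gripper is mounted at the origin on the work surface. World frame = base frame: x ahead of the robot, y to its left, z up, the work surface at z = 0. Lengths are in m, angles in degrees, forces in N, time in s.
With the tool pointing down it reaches from about 0.25 to 0.725 m from the base axis. Payload 9.7 kg.
Tool frame: the origin (TCP) lies on the centre line of the jaws, within the pads' length; the fingertips stand 19 mm ahead of it and the grasp point (between the pads) is the TCP (bot.tcp_to_tips is the z of the fingertips in the tool frame, in m); z points along the fingers, y is the line along which they close (so a half turn about z gives the same grasp; the last joint's range is limited). The gripper opens to 85 mm and grips with 20 to 120 N. Pads are 22 mm wide; open, the fingers measure 114 mm over their backs; the gripper's body (76 mm by 85 mm) begins 54 mm behind the grasp point. The pads swing forward as they close: fully open they stand 13 mm farther back than shut.
Start: joints at [65.546, 4.979, 10.078, 95.1, 0, 90], TCP at [0.228, 0.501, 0.25] pointing down, gripper open.
Joint ranges: [-179.16, 179.16], [-48.56, 103.87], [-65.8, 70.77], [-126.05, 130.52], [-82.76, 87.17], [-180, 180]. Speed limits (degrees/s): [127.2, 127.2, 147.25, 180, 180, 180].

### API

Orientations are given as [roll, pitch, yaw] about the fixed x, y, z axes, in that order (R = Rz(yaw) Ry(pitch) Rx(roll)).
In Python, from workcell import bot gives the robot as it stands. The module is installed in compiled form; this text tells all that it offers.
- The arm moves only by the tool play_rows, never from a script. Its argument "increments" is a list of rows, each an object with "slide": the shift along the tool's x, y, z in mm, a list of three; "angular": the turn, a rotation vector about the tool's x, y, z in degrees, a list of three; "claw": the opening, from -1 (shut) to 1 (fully open). In form: [{"slide": [x, y, z], "angular": [rx, ry, rz], "claw": claw}, ...]. A call has 1 to 8 rows; each row shifts and turns the commanded pose from where the row before left it, along the tool's axes as they then stand; what a row does not reach is not made up. A row lasts 1/10 s, in which the tool goes at most 50 mm and 8.59 degrees, less where a joint would pass 70% of its speed; a pose out of reach is approached as far as the arm can. A call is refused whole if a number of a shift passes 50 or a number of a turn 8.59, either way. A call with a gripper value outside its range is refused whole. The fingers move at their own pace and stop on an object; "squeeze" is the grip in N (left out, the last holds). Time passes only in rows, so rows that do not move let the fingers close. It gives the time, the measured TCP pose, the force, the opening and the grip force at its end, in the units of the state.
- bot.get_obs(): the state, without advancing time (a new reading comes with each control period).
- bot.camera(name): name is "scene" or "side" or "wrist"; returns the picture (480x640x3 uint8, red, green, blue); there is no depth.
- bot.camera_info(name): a dict with "fovy" (degrees; the focal length in pixels is half the picture's height over the tangent of half this angle, whatever the lens; pixels are square), "cx", "cy" (the principal point, pixels), "R" (3x3) and "t" (3): a world point X has camera coordinates R X + t. Camera axes: x right, y down, z forward; pixel columns grow to the right and rows downward; lengths in m; the calibration is good to about 2 mm. A picture is of the moment at which its call begins: read the wrist's pose just before it. camera_info takes no time and is no camera call; for the wrist camera it gives the pose at the moment of the call.
- bot.job_done(): hands the job in; it is judged then, once.
The state is a dict: "time": time; "q": joint angles; "qd": joint speeds; "joint_efforts": joint torques, N m; "ee_pos": TCP position; "tcp_rot": TCP orientation; "wrist_force": force on the tool from outside, world axes, zero at the start; "torque": the same for the moment, N m; "opening": finger opening in m; "grasp_force": force on a finger pad.
Only numpy, scipy, OpenCV 4.12 (cv2) and the standard library are available. Lean on these libraries where they do the work, as an engineer would, in place of code of your own. Each camera call takes 0.05 s, during which the arm holds its last target. There are 200 camera calls.

### The job

Of the two crank slides on the lab bench, take the one carrying the round teal calorimeter: hold its crank by the black knob and turn it clockwise, seen from above, through as many full turns as it takes to bring the calorimeter level with the red flag beside its rail, then let go. Keep the crank seated on its square shaft end, do not push the calorimeter or its carriage by hand, and leave the crank of the other slide, with the aluminium block, alone.

Things in the scene. Friction and masses are not known exactly. Their poses are not given: they have to be found in the camera images.
- cal_knob (a point): Centre of the crank's upright black knob: cylinder 22 mm across, free to spin, heights 88-134 mm above the table (centre 111). x points from the shaft axis to the knob, 50 mm out; z up; any start angle. Crank loose: its 40 mm square steel hub, top 88 mm, sits 24 mm deep on a 16 mm square brass shaft (top 91 mm, 1 mm play per side). Arm top 86 mm. Turns with 1-2 N at the knob, stays where left.
- cal_carriage: Black plate 100x100x12 mm carrying the fixed teal round calorimeter (84 mm across, 80 tall, top 127 mm above the table). Origin: centre of the plate's underside, 35 mm up, at first 165 mm from the shaft axis. x: along the rail, away from the crank; y: left, towards the flag. One crank turn moves it 30 mm: clockwise from above = +x, counter-clockwise = -x. Travel 125 mm.
- cal_mark (a point): Middle of a red plate 26x24 mm on a thin post, clamped beside the calorimeter's rail 74 mm left (+y) of its middle, 108 mm above the table; 60 to 95 mm farther out than the carriage at the start. Axes as the carriage's. The calorimeter is level with it when its offset from the carriage's origin along the carriage's x is zero.
- block_knob (a point): Knob centre of the other, identical slide, whose carriage holds a square aluminium block (66x66x60 mm): not to be turned. Sizes and axes as the first knob's.
Mind the look-alikes: they are no part of the job. Leave any pink look-alike of the part that bears cal_knob alone.

How it is judged (in metres and radians):
At the end, for the whole second after the job is handed in: The middle of the calorimeter's carriage is within 10 mm of the red flag along the rail and at rest, with the crank released and still seated upright on its square shaft (knob within 12 mm of its starting height) (x of cal_mark in the frame of cal_carriage between -0.01 and 0.01 m and linear speed of cal_carriage below 0.01 m/s and height (world z) of cal_knob between 0.099 and 0.123 m and angle between cal_knob's own z axis and vertical below 0.25 rad); the robot touches nothing.
It fails at once if the crank comes off its square shaft (knob more than 18 mm above or below its seated height, or tipped by more than 25 degrees) (height (world z) of cal_knob above 0.129 m or height (world z) of cal_knob below 0.093 m or angle between cal_knob's own z axis and vertical above 0.44 rad).
It fails at once if the robot pushes the calorimeter or its carriage directly (more than 3 N) (contact force between any of the fingers, the arm and cal_carriage above 3 N).
It fails at once if the crank of the other slide is turned or lifted (its knob moves more than 20 mm) (distance of block_knob from where it was at the start of the episode above 0.02 m).
It also fails if it takes over 69 s, if anything falls off the work surface, if the arm or the gripper's body presses on something with over 40 N, if the wrist force passes 120 N, or if a joint passes its speed limit or range.

## Working session

There is one attempt and no reset: what is moved stays moved. The work goes in short steps, Python scripts to look and compute and a tool call to move; the robot and the scene stay as the last step left them, time stands still between calls to the robot, and variables do not carry over. Pictures are saved under pics/ and viewed, at most 10 in all, crops included, and the job is handed in when it is done.

Besides the shell and the picture viewer there is one more tool, called after "Call:" in YAML: its name, and indented under it one key for each argument. play_rows: Moves the arm, as the interface text tells. Its arguments: {"type":"object","properties":{"increments":{"type":"array"},"squeeze":{"type":"number"}},"required":["increments"]}

```bash
mkdir -p pics; python3 - <<'E'
from workcell import bot
import cv2
for n in("scene","side"):
    im=bot.camera(n); cv2.imwrite(f"pics/{n}0.png",im[:,:,::-1]); i=bot.camera_info(n); print(n,i)
print(bot.get_obs())
E
```

```text
scene {'fovy': 47.31799124610654, 'cx': 319.9728456748379, 'cy': 233.90638979399967, 'R': array([[-0.63843378,  0.76960898, -0.01021384],
       [ 0.51486907,  0.41717353, -0.74891661],
       [-0.57211201, -0.48339245, -0.66258553]]), 't': array([ 0.35995664, -0.24772223,  1.39044699])}
side {'fovy': 52.760561053834046, 'cx': 313.9914790323785, 'cy': 231.96546000895606, 'R': array([[-0.98416812, -0.17667904, -0.0140578 ],
       [-0.11448093,  0.69424016, -0.71058055],
       [ 0.13530418, -0.69772138, -0.70347541]]), 't': array([0.57645012, 0.13397395, 0.78545297])}
{'time': 0.1, 'q': array([6.55484211e+01, 5.00972527e+00, 1.00367908e+01, 9.51021238e+01,
       1.95644554e-03, 8.99997056e+01]), 'qd': array([ 0.07291524, -0.10671549,  0.08369139,  0.18866138,  0.03846358,
        0.09622142]), 'joint_efforts': array([-8.25994048e-04, -5.21564519e+01,  4.65652406e+01,  1.60864333e-02,
       -4.71219676e-05, -5.22382265e-06]), 'ee_pos': array([0.22756253, 0.50048273, 0.2496172 ]), 'tcp_rot': array([-1.79924942e+02, -1.95682952e-03,  1.55548713e+02]), 'wrist_force': array([ 0.07042653, -0.10592417, -0.50081897]), 'torque': array([ 0.01290668, -0.01411603, -0.03069654]), 'grasp_force': 0.0, 'opening': 0.08550628915119281}
```

View pics/scene0.png

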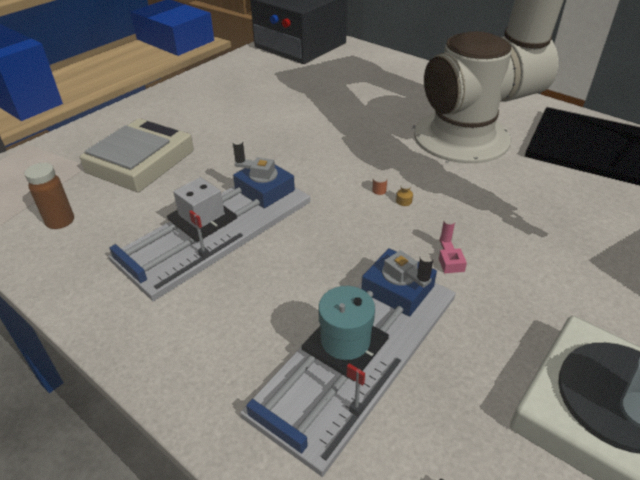

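View pics/side0.png

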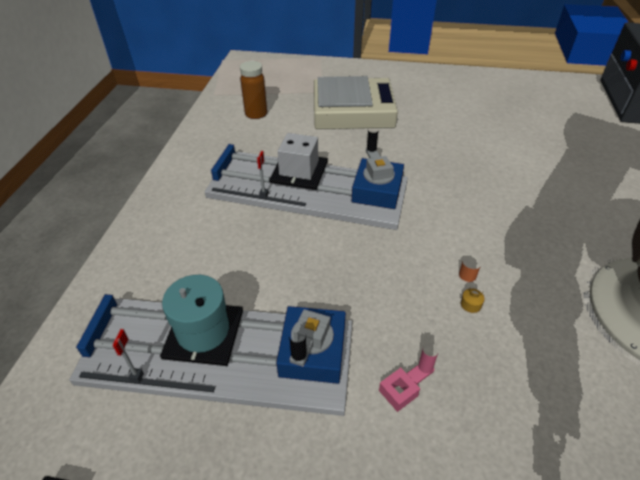

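The scene view shows the teal slide's knob at (425,267), its shaft at (401,260) and its flag at (356,374). The side view has the same three at (298,346), (311,323) and (121,342). Next I triangulate them.

```bash
cat > h.py <<'E'
import numpy as np, cv2
from workcell import bot
def ray(i,p):
    f=240/np.tan(np.radians(i["fovy"]/2)); d=i["R"].T@np.array([(p[0]-i["cx"])/f,(p[1]-i["cy"])/f,1]); return -i["R"].T@i["t"],d
def plane(i,p,z):
    o,d=ray(i,p); return o+d*(z-o[2])/d[2]
def tri(a,p,b,q):
    o1,d1=ray(a,p);o2,d2=ray(b,q)
    s=np.linalg.lstsq(np.c_[d1,-d2],o2-o1,rcond=None)[0]; x,y=o1+s[0]*d1,o2+s[1]*d2
    return (x+y)/2,np.linalg.norm(x-y)
def blob(im,fn,c,r=40):
    hsv=cv2.cvtColor(im,cv2.COLOR_RGB2HSV).astype(int); m=fn(hsv); k=np.zeros_like(m); k[max(0,c[1]-r):c[1]+r,max(0,c[0]-r):c[0]+r]=1
    n,l,s,ce=cv2.connectedComponentsWithStats((m&k).astype(np.uint8)); j=1+np.argmax(s[1:,4]); return ce[j],s[j]
red=lambda h:((h[...,0]<8)|(h[...,0]>172))&(h[...,1]>150)&(h[...,2]>80)
blk=lambda h:(h[...,2]<55)
brass=lambda h:(h[...,0]>10)&(h[...,0]<28)&(h[...,1]>110)&(h[...,2]>90)
teal=lambda h:(h[...,0]>80)&(h[...,0]<100)&(h[...,1]>60)&(h[...,2]>60)
E
python3 - <<'E'
from h import *
I={};P={}
for n in("scene","side"): P[n]=cv2.cvtColor(cv2.imread(f"pics/{n}0.png"),cv2.COLOR_BGR2RGB); I[n]=bot.camera_info(n)
for nm,fn,a,b,r in(("knob",blk,(425,267),(298,346),16),("shaft",brass,(401,260),(311,323),12),("flag",red,(356,374),(121,342),18),("teal",teal,(347,323),(195,315),50),("bknob",blk,(239,152),(372,140),14)):
    p,s=blob(P["scene"],fn,a,r);q,t=blob(P["side"],fn,b,r)
    print(nm,p.round(1),s,q.round(1),t,tri(I["scene"],p,I["side"],q))
    z={"knob":.111,"shaft":.091,"flag":.108,"teal":.087,"bknob":.111}[nm]
    print("   ",plane(I["scene"],p,z).round(4),plane(I["side"],q,z).round(4))
E
```

```text
knob [424.  270.7] [417 260  15  21 228] [298.3 349.4] [290 338  17  22 293] (array([0.56474362, 0.22335306, 0.1004515 ]), np.float64(0.0024127570873742317))
    [0.5738 0.2266 0.111 ] [0.5631 0.2311 0.111 ]
shaft [400.8 260. ] [395 256  12   9  61] [311.9 323.1] [306 318  13  13 109] (array([0.55628883, 0.17327787, 0.08889925]), np.float64(0.00023733517970667785))
    [0.5581 0.1742 0.091 ] [0.556  0.1748 0.091 ]
flag [351.7 367.1] [348 364   9   7  39] [117.7 341.4] [113 330  11  25  92] (array([0.79751819, 0.25519276, 0.11526481]), np.float64(0.011077491901251183))
    [0.7914 0.2464 0.108 ] [0.8011 0.2575 0.108 ]
teal [347.7 321.2] [ 319  286   55   74 2909] [195.3 312.6] [ 163  275   62   78 3603] (array([0.72190215, 0.18685365, 0.09393317]), np.float64(0.0003116892836354209))
    [0.7172 0.1833 0.087 ] [0.7249 0.1825 0.087 ]
bknob [238.8 153.1] [234 145  10  17 126] [371.8 141.3] [367 132  11  19 161] (array([ 0.51421578, -0.26177724,  0.10425397]), np.float64(2.2675016787817747e-05))
    [ 0.521  -0.2537  0.111 ] [ 0.5138 -0.2517  0.111 ]
```

Call:
play_rows:
  increments:
    - {"slide":[0,0,0],"angular":[0,0,8.2],"claw":1}
    - {"slide":[0,0,0],"angular":[0,0,8.2],"claw":1}
    - {"slide":[0,0,0],"angular":[0,0,8.2],"claw":1}
    - {"slide":[0,0,0],"angular":[0,0,8.2],"claw":1}
    - {"slide":[0,0,0],"angular":[0,0,8.2],"claw":1}
    - {"slide":[0,0,0],"angular":[0,0,8.2],"claw":1}
    - {"slide":[0,0,0],"angular":[0,0,8.2],"claw":1}
    - {"slide":[0,0,0],"angular":[0,0,8.15],"claw":1}
  squeeze: 30

```text
time: 0.9
ee_pos: [0.2276, 0.5006, 0.2499]
tcp_rot: [-180.0, 0.0, 89.7]
wrist_force: [-0.2, -0.6, 0.5]
opening: 0.0853
grasp_force: 0.0
```

Call:
play_rows:
  increments:
    - {"slide":[-34,40,0],"angular":[0,0,0],"claw":1}
    - {"slide":[-34,40,0],"angular":[0,0,0],"claw":1}
    - {"slide":[-34,40,0],"angular":[0,0,0],"claw":1}
    - {"slide":[-34,40,0],"angular":[0,0,0],"claw":1}
    - {"slide":[-34,40,0],"angular":[0,0,0],"claw":1}
    - {"slide":[-34,40,0],"angular":[0,0,0],"claw":1}
    - {"slide":[-34,40,0],"angular":[0,0,0],"claw":1}
    - {"slide":[-36,40,0],"angular":[0,0,0],"claw":1}

```text
time: 1.7
ee_pos: [0.5327, 0.2388, 0.2499]
tcp_rot: [-180.0, 0.0, 90.0]
wrist_force: [0.3, 0.5, -0.1]
opening: 0.0851
grasp_force: 0.0
```

Call:
play_rows:
  increments:
    - {"slide":[0,10,0],"angular":[0,0,0],"claw":1}
    - {"slide":[0,0,0],"angular":[0,0,0],"claw":1}
    - {"slide":[0,0,0],"angular":[0,0,0],"claw":1}

```text
time: 2.0
ee_pos: [0.5409, 0.241, 0.2499]
tcp_rot: [-179.9, 0.0, 90.0]
wrist_force: [-0.4, 1.8, 0.6]
opening: 0.0856
grasp_force: 0.0
```

```bash
python3 - <<'E'
from h import *
o=bot.get_obs();print(o["ee_pos"],o["tcp_rot"],o["q"],bot.camera_info("wrist"))
cv2.imwrite("pics/w1.png",bot.camera("wrist")[:,:,::-1])
E
```

```text
[0.54089595 0.24103649 0.24989341] [-1.79938690e+02  7.45900681e-03  9.00139893e+01] [2.40107855e+01 1.09781649e+01 1.67153277e+01 9.57962068e+01
 1.81194283e-02 1.13996791e+02] {'fovy': 65.28602201778676, 'cx': 318.55461243490976, 'cy': 236.36303132448927, 'R': array([[ 9.99997330e-01, -4.07107097e-04, -2.27473203e-03],
       [ 2.99430579e-04, -9.53234162e-01,  3.02232598e-01],
       [-2.29139332e-03, -3.02232472e-01, -9.53231495e-01]]), 't': array([-0.53951258,  0.19124756,  0.45332889])}
```

View pics/w1.png

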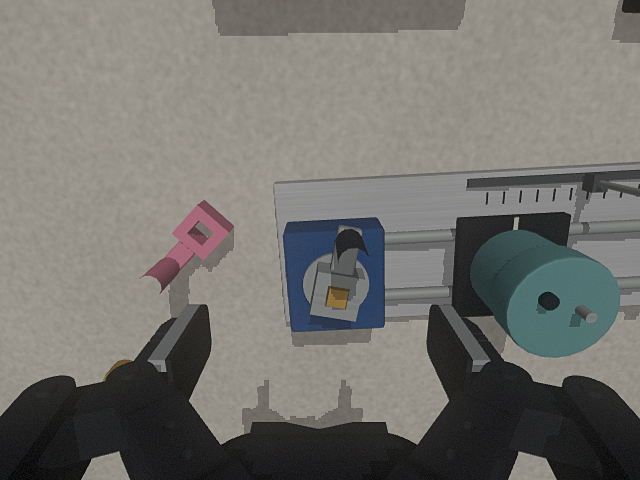

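The wrist view shows the shaft end at (338,297), the knob from (350,233) to (346,255), the plate edges from (455,218) to (569,212), and the flag clamp at (592,183).

```bash
python3 - <<'E'
from h import *
i=bot.camera_info("wrist")
P=cv2.cvtColor(cv2.imread("pics/w1.png"),cv2.COLOR_BGR2RGB)
p,s=blob(P,brass,(338,297),16);print(p,s); sh=plane(i,p,.091);print("shaft",sh)
q,s=blob(P,lambda h:h[...,2]<60,(350,243),22);print(q,s)
for px,z in((q,.12),((350,234),.134),((346,256),.088)):
    k=plane(i,px,z);print("knob",k,np.linalg.norm((k-sh)[:2]))
a=plane(i,(455,218),.047);b=plane(i,(569,212),.047);print("plate edge",a,b,np.degrees(np.arctan2(*(b-a)[[1,0]])))
a=plane(i,(276,183),.012);b=plane(i,(639,163),.012);print("base ang",np.degrees(np.arctan2(*(b-a)[[1,0]])))
print("clamp",plane(i,(592,183),.02),plane(i,(592,183),.03))
for n in("scene","side"):
    im=cv2.imread(f"pics/{n}0.png"); j=bot.camera_info(n)
    h=cv2.cvtColor(im,cv2.COLOR_BGR2HSV).astype(int); m=((h[...,0]<10)|(h[...,0]>168))&(h[...,1]>110)&(h[...,2]>60)
    c={"scene":(356,374),"side":(121,342)}[n]; ys,xs=np.nonzero(m[c[1]-22:c[1]+22,c[0]-22:c[0]+22]); xs=xs+c[0]-22;ys=ys+c[1]-22
    (u,v),wh,an=cv2.minAreaRect(np.c_[xs,ys].astype(np.float32));print(n,u,v,wh,an,len(xs),plane(j,(u,v),.108))
E
```

```text
[336.91793313 298.36778116] [326 288  23  21 329]
shaft [0.55494    0.17567642 0.091     ]
[348.83426443 241.37988827] [335 229  34  31 537]
knob [0.56121331 0.2353971  0.12      ] 0.06004926223519488
knob [0.56069474 0.24524064 0.134     ] 0.06980185148485055
knob [0.56189374 0.21226915 0.088     ] 0.0372475832796789
plate edge [0.66221942 0.23344406 0.047     ] [0.76349468 0.23908511 0.047     ] 3.1880905933276518
base ang 3.2039620633945947
clamp [0.79799894 0.26063773 0.02      ] [0.79070034 0.2623013  0.03      ]
scene 355.3113708496094 373.3396301269531 (22.82521629333496, 12.33533000946045) 29.05460548400879 209 [0.79621914 0.2562149  0.108     ]
side 119.84930419921875 341.4314880371094 (11.83476448059082, 24.41437339782715) 24.443954467773438 212 [0.79814908 0.25709935 0.108     ]
```

Call:
play_rows:
  increments:
    - {"slide":[-8,10,25],"angular":[0,0,0],"claw":1}
    - {"slide":[-8.5,11,25],"angular":[0,0,0],"claw":1}
    - {"slide":[0,0,25],"angular":[0,0,0],"claw":1}
    - {"slide":[0,0,20],"angular":[0,0,0],"claw":1}
    - {"slide":[0,0,0],"angular":[0,0,0],"claw":1}
    - {"slide":[0,0,0],"angular":[0,0,0],"claw":1}

```text
time: 2.65
ee_pos: [0.5617, 0.2249, 0.1561]
tcp_rot: [180.0, -0.0, 90.1]
wrist_force: [-0.4, -0.5, 0.9]
opening: 0.0851
grasp_force: 0.0
```

```bash
python3 - <<'E'
from h import *
o=bot.get_obs();print(o["ee_pos"],o["wrist_force"])
i=bot.camera_info("wrist");P=bot.camera("wrist");cv2.imwrite("pics/w2.png",P[:,:,::-1])
for z in(.115,.134):
  for dx,dy in((0,0),(.011,0),(-.011,0)):
    c=i["R"]@np.array([o["ee_pos"][0]+dx,o["ee_pos"][1]+dy,z])+i["t"];f=240/np.tan(np.radians(i["fovy"]/2));print(z,dx,f*c[:2]/c[2]+[i["cx"],i["cy"]])
E
```

```text
[0.56170726 0.2249435  0.15611843] [-0.3858449  -0.48358469  0.8949613 ]
0.115 0 [320.13098212 287.86716686]
0.115 0.011 [342.99727533 287.896901  ]
0.115 -0.011 [297.26661758 287.83743523]
0.134 0 [320.26219055 306.87948006]
0.134 0.011 [345.68327189 306.91342777]
0.134 -0.011 [294.8434929  306.84553555]
```

View pics/w2.png

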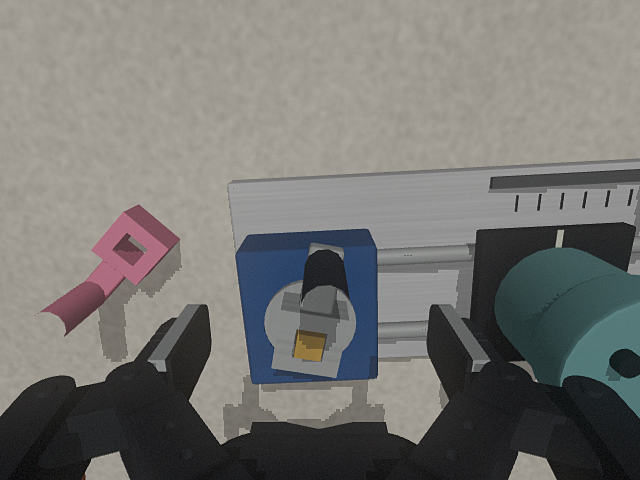

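```bash
python3 - <<'E'
import cv2
P=cv2.imread("pics/w2.png")[225:390,230:390]
cv2.imwrite("pics/w2c.png",cv2.convertScaleAbs(cv2.resize(P,None,fx=3.5,fy=3.5,interpolation=cv2.INTER_CUBIC),alpha=1.6))
E
```

```text
(no output)
```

View pics/w2c.png

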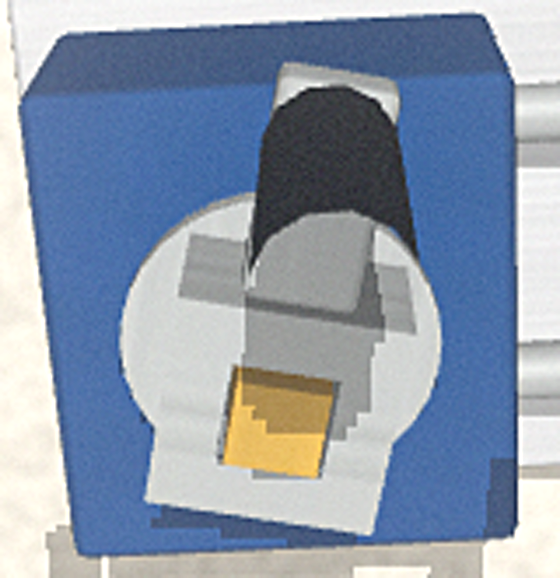

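The knob top sits at about (325,306), 2 mm in +x from the TCP. The shaft end is at (309,345). I'll descend and grip.

Call:
play_rows:
  increments:
    - {"slide":[0,2,14],"angular":[0,0,0],"claw":1}
    - {"slide":[0,0,14],"angular":[0,0,0],"claw":1}
    - {"slide":[0,0,14],"angular":[0,0,0],"claw":1}
    - {"slide":[0,0,0],"angular":[0,0,0],"claw":0}
    - {"slide":[0,0,0],"angular":[0,0,0],"claw":-0.5}
    - {"slide":[0,0,0],"angular":[0,0,0],"claw":-0.7}
    - {"slide":[0,0,0],"angular":[0,0,0],"claw":-0.7}
    - {"slide":[0,0,0],"angular":[0,0,0],"claw":-0.7}
  squeeze: 25

```text
time: 3.5
ee_pos: [0.5648, 0.2242, 0.114]
tcp_rot: [179.9, -0.0, 90.0]
wrist_force: [-0.0, -0.2, 2.0]
opening: 0.0213
grasp_force: 26.0
```

```bash
python3 - <<'E'
import numpy as np
a=np.radians(80.4-15*np.arange(0,25)); p=50*np.c_[np.sin(a),np.cos(a)]
print(np.diff(p,axis=0).round(1).tolist())
E
```

```text
[[-3.8, 12.5], [-6.9, 11.1], [-9.6, 8.9], [-11.5, 6.1], [-12.7, 2.9], [-13.0, -0.5], [-12.5, -3.8], [-11.1, -6.9], [-8.9, -9.6], [-6.1, -11.5], [-2.9, -12.7], [0.5, -13.0], [3.8, -12.5], [6.9, -11.1], [9.6, -8.9], [11.5, -6.1], [12.7, -2.9], [13.0, 0.5], [12.5, 3.8], [11.1, 6.9], [8.9, 9.6], [6.1, 11.5], [2.9, 12.7], [-0.5, 13.0]]
```

Call:
play_rows:
  increments:
    - {"slide":[-3.8,12.5,0],"angular":[0,0,0],"claw":-0.7}
    - {"slide":[-6.9,11.1,0],"angular":[0,0,0],"claw":-0.7}
    - {"slide":[-9.6,8.9,0],"angular":[0,0,0],"claw":-0.7}
    - {"slide":[-11.5,6.1,0],"angular":[0,0,0],"claw":-0.7}
    - {"slide":[0,0,0],"angular":[0,0,0],"claw":-0.7}
    - {"slide":[0,0,0],"angular":[0,0,0],"claw":-0.7}

```text
time: 4.1
ee_pos: [0.6041, 0.1906, 0.1137]
tcp_rot: [180.0, 0.1, 89.9]
wrist_force: [-3.1, -2.7, 6.5]
opening: 0.0217
grasp_force: 26.7
```

Call:
play_rows:
  increments:
    - {"slide":[-12.7,2.9,0],"angular":[0,0,0],"claw":-0.7}
    - {"slide":[-13.0,-0.5,0],"angular":[0,0,0],"claw":-0.7}
    - {"slide":[-12.5,-3.8,0],"angular":[0,0,0],"claw":-0.7}
    - {"slide":[-11.1,-6.9,0],"angular":[0,0,0],"claw":-0.7}
    - {"slide":[-8.9,-9.6,0],"angular":[0,0,0],"claw":-0.7}
    - {"slide":[-6.1,-11.5,0],"angular":[0,0,0],"claw":-0.7}
    - {"slide":[0,0,0],"angular":[0,0,0],"claw":-0.7}

```text
time: 4.8
ee_pos: [0.5737, 0.1275, 0.1138]
tcp_rot: [180.0, -0.1, 90.0]
wrist_force: [-2.9, 4.2, 2.2]
opening: 0.0212
grasp_force: 26.3
```

```bash
python3 - <<'E'
from h import *
o=bot.get_obs();print(o["ee_pos"],o["wrist_force"],o["torque"])
for n in("scene","side"):
    j=bot.camera_info(n);im=bot.camera(n);p,s=blob(im,teal,{"scene":(345,330),"side":(185,315)}[n],55);print(n,p,s,plane(j,p,.092))
E
```

```text
[0.57367557 0.12749551 0.11375932] [-2.92093202  4.15781716  2.19382003] [0.83593433 0.73263777 0.02534339]
scene [343.3722752  326.07697548] [ 315  291   55   74 2936] [0.73210251 0.18637025 0.092     ]
side [187.91653072 312.04458945] [ 154  274   64   78 3678] [0.73352858 0.18657698 0.092     ]
```

Call:
play_rows:
  increments:
    - {"slide":[-2.9,-12.7,0],"angular":[0,0,0],"claw":-0.7}
    - {"slide":[0.5,-13.0,0],"angular":[0,0,0],"claw":-0.7}
    - {"slide":[3.8,-12.5,0],"angular":[0,0,0],"claw":-0.7}
    - {"slide":[6.9,-11.1,0],"angular":[0,0,0],"claw":-0.7}
    - {"slide":[9.6,-8.9,0],"angular":[0,0,0],"claw":-0.7}
    - {"slide":[11.5,-6.1,0],"angular":[0,0,0],"claw":-0.7}
    - {"slide":[12.7,-2.9,0],"angular":[0,0,0],"claw":-0.7}

```text
time: 5.6
ee_pos: [0.506, 0.1705, 0.1138]
tcp_rot: [180.0, 0.0, 90.0]
wrist_force: [3.9, -3.2, 4.8]
opening: 0.0215
grasp_force: 26.5
```

Call:
play_rows:
  increments:
    - {"slide":[13.0,0.5,0],"angular":[0,0,0],"claw":-0.7}
    - {"slide":[12.5,3.8,0],"angular":[0,0,0],"claw":-0.7}
    - {"slide":[11.1,6.9,0],"angular":[0,0,0],"claw":-0.7}
    - {"slide":[8.9,9.6,0],"angular":[0,0,0],"claw":-0.7}
    - {"slide":[6.1,11.5,0],"angular":[0,0,0],"claw":-0.7}
    - {"slide":[2.9,12.7,0],"angular":[0,0,0],"claw":-0.7}
    - {"slide":[-0.5,13.0,0],"angular":[0,0,0],"claw":-0.7}
    - {"slide":[0,0,0],"angular":[0,0,0],"claw":-0.7}

```text
time: 6.4
ee_pos: [0.5652, 0.2246, 0.1135]
tcp_rot: [180.0, 0.0, 90.0]
wrist_force: [1.0, -2.0, 7.9]
opening: 0.0216
grasp_force: 26.7
```

One full turn is done with low forces. On to the second.

Call:
play_rows:
  increments:
    - {"slide":[-3.8,12.5,0],"angular":[0,0,0],"claw":-0.7}
    - {"slide":[-6.9,11.1,0],"angular":[0,0,0],"claw":-0.7}
    - {"slide":[-9.6,8.9,0],"angular":[0,0,0],"claw":-0.7}
    - {"slide":[-11.5,6.1,0],"angular":[0,0,0],"claw":-0.7}
    - {"slide":[-12.7,2.9,0],"angular":[0,0,0],"claw":-0.7}
    - {"slide":[-13.0,-0.5,0],"angular":[0,0,0],"claw":-0.7}
    - {"slide":[-12.5,-3.8,0],"angular":[0,0,0],"claw":-0.7}
    - {"slide":[-11.1,-6.9,0],"angular":[0,0,0],"claw":-0.7}

```text
time: 7.2
ee_pos: [0.5955, 0.1437, 0.1138]
tcp_rot: [179.9, -0.1, 90.0]
wrist_force: [1.9, 3.2, 5.0]
opening: 0.0213
grasp_force: 26.5
```

Call:
play_rows:
  increments:
    - {"slide":[-8.9,-9.6,0],"angular":[0,0,0],"claw":-0.7}
    - {"slide":[-6.1,-11.5,0],"angular":[0,0,0],"claw":-0.7}
    - {"slide":[-2.9,-12.7,0],"angular":[0,0,0],"claw":-0.7}
    - {"slide":[0.5,-13.0,0],"angular":[0,0,0],"claw":-0.7}
    - {"slide":[3.8,-12.5,0],"angular":[0,0,0],"claw":-0.7}
    - {"slide":[6.9,-11.1,0],"angular":[0,0,0],"claw":-0.7}
    - {"slide":[9.6,-8.9,0],"angular":[0,0,0],"claw":-0.7}
    - {"slide":[11.5,-6.1,0],"angular":[0,0,0],"claw":-0.7}

```text
time: 8.0
ee_pos: [0.5089, 0.1576, 0.1138]
tcp_rot: [180.0, 0.1, 90.0]
wrist_force: [3.8, -2.0, 4.5]
opening: 0.0211
grasp_force: 26.5
```

Call:
play_rows:
  increments:
    - {"slide":[12.7,-2.9,0],"angular":[0,0,0],"claw":-0.7}
    - {"slide":[13.0,0.5,0],"angular":[0,0,0],"claw":-0.7}
    - {"slide":[12.5,3.8,0],"angular":[0,0,0],"claw":-0.7}
    - {"slide":[11.1,6.9,0],"angular":[0,0,0],"claw":-0.7}
    - {"slide":[8.9,9.6,0],"angular":[0,0,0],"claw":-0.7}
    - {"slide":[6.1,11.5,0],"angular":[0,0,0],"claw":-0.7}
    - {"slide":[2.9,12.7,0],"angular":[0,0,0],"claw":-0.7}
    - {"slide":[-0.5,13.0,0],"angular":[0,0,0],"claw":-0.7}

```text
time: 8.8
ee_pos: [0.5639, 0.2248, 0.1135]
tcp_rot: [-179.9, 0.0, 90.1]
wrist_force: [-5.4, -4.4, 8.2]
opening: 0.0214
grasp_force: 26.8
```

```bash
python3 - <<'E'
from h import *
o=bot.get_obs();print(o["ee_pos"],o["wrist_force"])
T=[];I=[]
for n in("scene","side"):
    j=bot.camera_info(n);im=bot.camera(n);cv2.imwrite(f"pics/{n}2.png",im[:,:,::-1]);p,s=blob(im,teal,{"scene":(325,355),"side":(150,315)}[n],60);T.append(p);I.append(j);print(n,p,s,plane(j,p,.092))
print(tri(I[0],T[0],I[1],T[1]))
E
```

```text
[0.56391079 0.22484998 0.11352748] [-5.36182687 -4.36341509  8.16607082]
scene [324.02849003 346.77492877] [ 294  311   58   76 3159] [0.77977295 0.18799635 0.092     ]
side [156.01446945 309.16425509] [ 121  272   67   77 3732] [0.78067536 0.1894435  0.092     ]
(array([0.78042252, 0.18905021, 0.09263492]), np.float64(0.0013669010579844278))
```

View pics/side2.png

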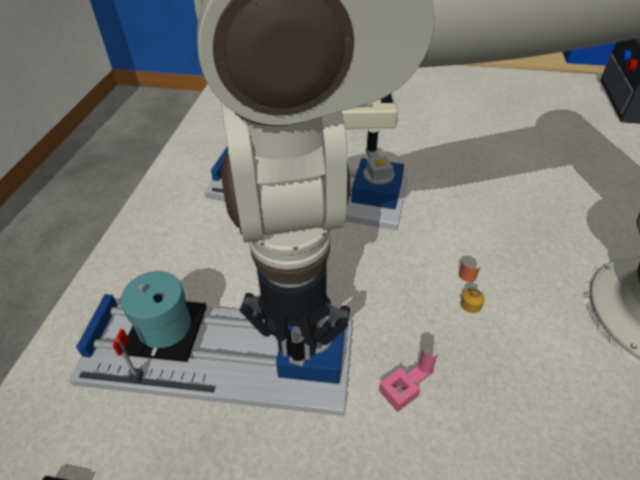

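After two turns, the side view shows the teal pot's centroid at (156,309) and the flag at (120,341). About 20.5 mm is left, which is 16 more steps.

Call:
play_rows:
  increments:
    - {"slide":[-3.8,12.5,0],"angular":[0,0,0],"claw":-0.7}
    - {"slide":[-6.9,11.1,0],"angular":[0,0,0],"claw":-0.7}
    - {"slide":[-9.6,8.9,0],"angular":[0,0,0],"claw":-0.7}
    - {"slide":[-11.5,6.1,0],"angular":[0,0,0],"claw":-0.7}
    - {"slide":[-12.7,2.9,0],"angular":[0,0,0],"claw":-0.7}
    - {"slide":[-13.0,-0.5,0],"angular":[0,0,0],"claw":-0.7}
    - {"slide":[-12.5,-3.8,0],"angular":[0,0,0],"claw":-0.7}
    - {"slide":[-11.1,-6.9,0],"angular":[0,0,0],"claw":-0.7}

```text
time: 9.7
ee_pos: [0.5955, 0.1438, 0.1138]
tcp_rot: [179.9, -0.1, 90.0]
wrist_force: [1.1, 2.8, 2.9]
opening: 0.0215
grasp_force: 26.5
```

Call:
play_rows:
  increments:
    - {"slide":[-8.9,-9.6,0],"angular":[0,0,0],"claw":-0.7}
    - {"slide":[-6.1,-11.5,0],"angular":[0,0,0],"claw":-0.7}
    - {"slide":[-2.9,-12.7,0],"angular":[0,0,0],"claw":-0.7}
    - {"slide":[0.5,-13.0,0],"angular":[0,0,0],"claw":-0.7}
    - {"slide":[3.8,-12.5,0],"angular":[0,0,0],"claw":-0.7}
    - {"slide":[6.9,-11.1,0],"angular":[0,0,0],"claw":-0.7}
    - {"slide":[9.6,-8.9,0],"angular":[0,0,0],"claw":-0.7}
    - {"slide":[11.5,-6.1,0],"angular":[0,0,0],"claw":-0.7}

```text
time: 10.5
ee_pos: [0.5089, 0.1576, 0.1138]
tcp_rot: [180.0, 0.1, 90.0]
wrist_force: [4.0, -1.4, 4.6]
opening: 0.0215
grasp_force: 26.5
```

Call:
play_rows:
  increments:
    - {"slide":[0,0,0],"angular":[0,0,0],"claw":-0.7}
    - {"slide":[0,0,0],"angular":[0,0,0],"claw":-0.7}

```text
time: 10.7
ee_pos: [0.5088, 0.1586, 0.1137]
tcp_rot: [-180.0, -0.1, 90.1]
wrist_force: [-3.6, 1.8, 8.4]
opening: 0.0212
grasp_force: 26.7
```

```bash
python3 - <<'E'
from h import *
T=[];I=[];F=[]
for n in("scene","side"):
    j=bot.camera_info(n);im=bot.camera(n);cv2.imwrite(f"pics/{n}3.png",im[:,:,::-1]);p,s=blob(im,teal,{"scene":(318,355),"side":(145,310)}[n],60);T.append(p);I.append(j);print(n,p,s,plane(j,p,.092))
print(tri(I[0],T[0],I[1],T[1]))
E
```

```text
scene [315.45890822 356.85422915] [ 285  319   59   78 3334] [0.80106028 0.18968568 0.092     ]
side [141.76798016 307.67732158] [ 107  271   67   76 3629] [0.80207512 0.19040165 0.092     ]
(array([0.8016561 , 0.19049048, 0.09282113]), np.float64(0.0007543073502544406))
```

View pics/scene3.png

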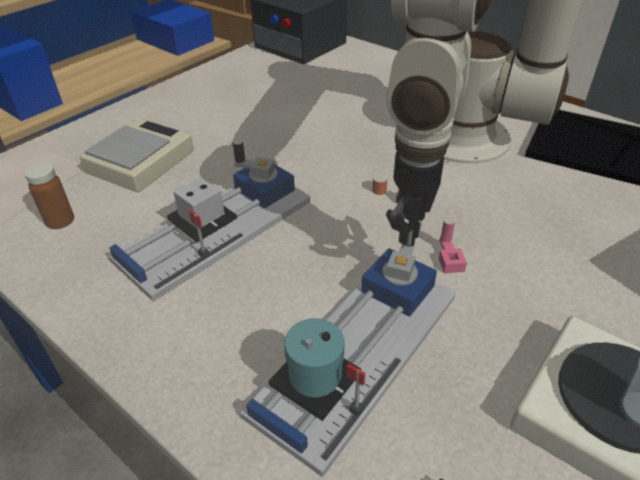

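The scene view shows the pot level with its flag, the pot at (315,357) and the flag at (356,373). The estimated offset is within about 3 mm. I'll release and rise.

Call:
play_rows:
  increments:
    - {"slide":[0,0,0],"angular":[0,0,0],"claw":0}
    - {"slide":[0,0,0],"angular":[0,0,0],"claw":0}
    - {"slide":[0,0,0],"angular":[0,0,0],"claw":0}
    - {"slide":[0,0,0],"angular":[0,0,0],"claw":0}
    - {"slide":[0,0,-10],"angular":[0,0,0],"claw":0}
    - {"slide":[0,0,-25],"angular":[0,0,0],"claw":0}
    - {"slide":[0,0,-40],"angular":[0,0,0],"claw":0}
    - {"slide":[0,0,-40],"angular":[0,0,0],"claw":0}

```text
time: 11.6
ee_pos: [0.509, 0.1571, 0.23]
tcp_rot: [-180.0, 0.0, 90.0]
wrist_force: [1.1, 0.4, 0.4]
opening: 0.0428
grasp_force: 0.0
```

Call:
play_rows:
  increments:
    - {"slide":[0,-30,-20],"angular":[0,0,0],"claw":0}
    - {"slide":[0,-30,0],"angular":[0,0,0],"claw":0}
    - {"slide":[0,-30,0],"angular":[0,0,0],"claw":0}
    - {"slide":[0,0,0],"angular":[0,0,0],"claw":0}
    - {"slide":[0,0,0],"angular":[0,0,0],"claw":0}

```text
time: 12.1
ee_pos: [0.4193, 0.1574, 0.2493]
tcp_rot: [179.9, -0.0, 90.0]
wrist_force: [0.3, -0.2, 1.4]
opening: 0.0426
grasp_force: 0.0
```

```bash
python3 - <<'E'
from h import *
T=[];I=[];K=[]
for n in("scene","side"):
    j=bot.camera_info(n);im=bot.camera(n);cv2.imwrite(f"pics/{n}4.png",im[:,:,::-1]);p,s=blob(im,teal,{"scene":(318,355),"side":(145,310)}[n],60);T.append(p);I.append(j)
print(tri(I[0],T[0],I[1],T[1]))
E
```

```text
(array([0.80076902, 0.18992538, 0.09208481]), np.float64(0.0007380930095568538))
```

View pics/side4.png

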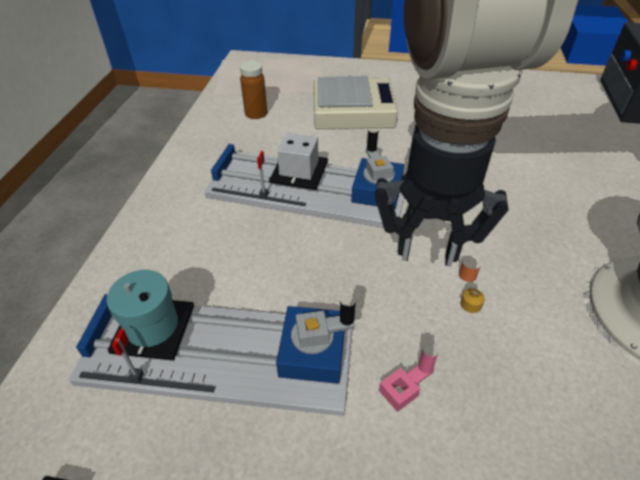

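The side view shows the crank seated upright, with its knob at (347,312), the gripper clear, and the carriage mark in line with the flag post at (137,373).

```bash
python3 -c "
from workcell import bot
print(bot.job_done())"
```

```text
the job is handed in; nothing more can be done
None
```

The job is handed in, though no verdict came back: I turned the teal calorimeter's crank about 2.67 turns clockwise, and the cameras put it level with the red flag to within about 3 mm (limit 10 mm), the crank released and still seated, the other crank untouched.

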